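# Re-set the ratchet plate stand to its neighbour's slope

## Robot

A 6-joint arm with a two-finger parallel gripper is mounted at the origin on the work surface. World frame = base frame: x ahead of the robot, y to its left, z up, the work surface at z = 0. Lengths are in mm, angles in rad, forces in N, time in s.
With the tool pointing down it reaches from about 400 to 925 mm from the base axis. Payload 12.5 kg.
Tool frame: the origin (TCP) lies on the front face of the gripper's body, between the roots of the fingers; the fingertips stand 78 mm ahead of it and the grasp point (between the pads) lies 59 mm ahead of it (env.nose_length is the distance from the TCP to the fingertips, in mm); z points along the fingers, y is the line along which they close (so a half turn about z gives the same grasp; the last joint's range is limited). The gripper opens to 95 mm and grips with 3 to 60 N. Pads are 20 mm wide; open, the fingers measure 119 mm over their backs; the gripper's body (75 mm by 180 mm) begins 59 mm behind the grasp point.
Start: joints at [1.095, 0.491, 1.559, -0, 1.092, -0.106], TCP at [225.875, 582.768, 292.261] pointing down, gripper open.
Joint ranges: [-3.1, 3.1], [-0.84, 2.19], [0.05, 2.79], [-1.13, 4.28], [0.06, 2.93], [-2.69, 2.69]. Speed limits (rad/s): [2.22, 2.22, 2.79, 3.14, 3.14, 3.14].

## Interface

Orientations are given as [roll, pitch, yaw] about the fixed x, y, z axes, in that order (R = Rz(yaw) Ry(pitch) Rx(roll)).
In Python, from cell import env gives the robot as it stands.
- The arm moves only by the tool jog_arm, never from a script. Its argument "motion" is a list of rows, each a list of 7 numbers: the turn, a rotation vector about the tool's x, y, z in degrees, then the shift along the tool's x, y, z in mm, then the finger opening in mm, from 0 to 95.1. In form: [[wx, wy, wz, x, y, z, hand], ...]. A call has 1 to 10 rows; each row shifts and turns the commanded pose from where the row before left it, along the tool's axes as they then stand; what a row does not reach is not made up. A row lasts 1/8 s, in which the tool goes at most 62.5 mm and 10.7 degrees, less where a joint would pass 70% of its speed; a pose out of reach is approached as far as the arm can. A call is refused whole if a number of a shift passes 62.5 or a number of a turn 10.7, either way. A call with a gripper value outside its range is refused whole. The fingers move at their own pace and stop on an object; the grip force is fixed at half the most. Time passes only in rows, so rows that do not move let the fingers close. It gives the time, the measured TCP pose, the force, the opening and the grip force at its end, in the units of the state.
- env.state(): the state, without advancing time (a new reading comes with each control period).
- env.read_camera(name): name is "side" or "top"; returns a dict with "color" (400x640x3 uint8, red, green, blue), "z_map" (400x640 float32, mm along the optical axis (not along the pixel's ray), 0 where there is no reading), "camera_matrix" (3x3 intrinsics, pixels), "world_to_cam" (4x4, takes a point from world to camera coordinates). Camera axes: x right, y up, looking along -z (the intrinsics and any distortion apply to the point x, -y, -z); pixel columns grow to the right and rows downward; lengths in mm; the calibration is good to about 2 mm. A picture is of the moment at which its call begins.
- env.job_done(): hands the job in; it is judged then, once.
Trained networks look in the newest picture that a camera, given by its name, has taken for a name from the list of things; names that differ only in an ending like _2 or _b are one class to them, and where a whole thing is asked for, a point or a joint stands for the part that bears it (a point fixed in the world has none). Each returns a list of dicts, best first, with "score" (0 to 1); they miss things now and then, are a little off and sometimes report something else, mostly with a low value. They report only what shows in the picture. A call takes as long as a camera call.
- env.recognise(camera, thing): "location" ([column, row] in pixels, amid what is visible of it).
The state is a dict: "t": time; "joints": joint angles; "qvel": joint speeds; "tau": joint torques, N m; "eef_pos": TCP position; "tcp_rot": TCP orientation; "ft_force": force on the tool from outside, world axes, zero at the start; "moment": the same for the moment, N m; "opening": opening from 0.0 (shut) to 1.0 (fully open); "grip_force": force on a finger pad.
Only numpy, scipy, OpenCV 4.12 (cv2) and the standard library are available. Lean on these libraries where they do the work, as an engineer would, in place of code of your own. Each camera call takes 0.05 s, during which the arm holds its last target. There are 200 camera calls.

## Task

Set the empty plate stand on the counter to the same notch, and so the same slope, as the stand beside it that shows a plate. It stands too steep now and its ratchet only lets the board go up: lift the board past the top notch until the pawl is thrown out, let it right down flat without letting it drop, then raise it again to the matching notch and leave it standing there on its pawl. Do not disturb the stand with the plate or the goods around.

Things in the scene. Friction and masses are not known exactly. Their poses are not given: they have to be found in the camera images.
- board_a (a joint): Slope of the empty stand's board, rad; 0 = flat, grows as its free edge rises. The ratchet holds it at about 0.22, 0.45, 0.68 or 0.90 (13, 26, 39, 52 degrees: notches 1 to 4). A notch clicks in about 0.02 rad above its value; let go, the board sinks back on to it. Hard stop at 1.326. Starts in notch 3 or 4. Hinge damping 0.4 N m s/rad: let go from high up, the board drops and slams.
- pawl_pivot_a (a point): Pivot of the empty stand's pawl, on the base, under the board 60 mm to the +y side; a steel quadrant with pins under the board rides on it. Keep clear. Lifting the board to 1.24 rad throws the pawl out (a stiffer push from 1.05 on); the board then sinks freely. Coming down, the last 0.25 rad push the pawl in again, so go right to flat. Later notches click as before.
- board_b (a joint): The same slope for the board of the stand with the plate; it stands in notch 1 or 2 and stays there.
- hinge_a (a point): Middle of the empty stand's hinge axis, 100 mm above the counter. Stand: white steel, 170 mm wide, screwed down. Axes are the stand's: x level, from the board's free edge to the hinge, away from the robot; y along the hinge; z up; a positive slope turns about +y. A cross bar 170 mm before the hinge (towards the robot), its top 104 mm up, carries the flat board.
- edge_a (a point): Middle of the lower corner of the empty board's free edge, facing the robot: 240 mm along the board from the hinge axis, 5 mm out from it towards the face. Axes are the board's. Plywood, 252 x 156 x 12 mm, 0.55 to 0.9 kg, a ledge 20 mm high at the hinge side. Its underside is clear from 130 to 240 mm from the hinge. Flat, the corner is 105 mm up and overhangs the cross bar by 63 mm, open from below.
- hinge_b (a point): The same point of the stand with the plate (same build, same frame).
- edge_b (a point): The same edge point of the board that carries the white plate (156 mm across, clipped to the board).
- mug_mid (a point): White mug, 80 mm across, 95 mm high; point on its axis half-way up. Leave alone.
- tumbler_mid (a point): Glass tumbler, 68 mm across, 110 mm high; point on its axis half-way up. Leave alone.
- jar_mid (a point): Glass jar with a red cap, 76 mm across, 100 mm high; point on its axis half-way up. Leave alone.

How it is judged (in metres and radians):
On the way, in this order (a step that is already met when the one before it is completed fails the run):
1. the empty stand's board is lifted past its top notch (value of joint board_a above 1.13 rad).
2. and let right down flat (value of joint board_a below 0.06 rad), for 0.1 s.
At the end, for the whole second after the job is handed in: The empty stand's board rests on its pawl, still, in the same notch as the board with the plate: both between 0.175 and 0.280 rad (notch 1) or both between 0.402 and 0.507 rad (notch 2) (((value of joint board_b between 0.175 and 0.28 rad and value of joint board_a between 0.175 and 0.28 rad) or (value of joint board_b between 0.402 and 0.507 rad and value of joint board_a between 0.402 and 0.507 rad)) and velocity of joint board_a between -0.05 and 0.05 rad/s); the robot touches nothing.
It fails at once if the board is dropped on to its rest bar (within 0.12 rad of flat and still falling faster than 1.0 rad/s) (value of joint board_a below 0.12 rad and velocity of joint board_a below -1 rad/s).
It fails at once if the board with the plate is moved (its edge by more than 20 mm) (distance of edge_b from where it was at the start of the episode above 0.02 m).
It fails at once if the mug is shoved more than 30 mm (distance of mug_mid from where it was at the start of the episode above 0.03 m).
It fails at once if the tumbler is shoved more than 30 mm (distance of tumbler_mid from where it was at the start of the episode above 0.03 m).
It fails at once if the jar is shoved more than 30 mm (distance of jar_mid from where it was at the start of the episode above 0.03 m).
It also fails if it takes over 69 s, if anything falls off the work surface, if the arm or the gripper's body presses on something with over 40 N, if the wrist force passes 120 N, or if a joint passes its speed limit or range.

## Working session

There is one attempt and no reset: what is moved stays moved. The work goes in short steps, Python scripts to look and compute and a tool call to move; the robot and the scene stay as the last step left them, time stands still between calls to the robot, and variables do not carry over. Pictures are saved under pics/ and viewed, at most 10 in all, crops included, and the job is handed in when it is done.

Besides the shell and the picture viewer there is one more tool, called after "Request:" by a JSON object that holds its "method" and its "body", one argument or row to a line. jog_arm: Moves the arm, as the interface text tells. Its arguments: {"type":"object","properties":{"motion":{"type":"array"}},"required":["motion"]}

```bash
mkdir -p pics; cat > h.py <<'E'
import numpy as np, cv2
from cell import env
def cam(n):
    c=env.read_camera(n); return c
def pts(c):
    K=c["camera_matrix"]; z=c["z_map"].astype(float); v,u=np.mgrid[:400,:640]
    x=(u-K[0,2])*z/K[0,0]; y=(v-K[1,2])*z/K[1,1]
    P=np.stack([x,-y,-z,np.ones_like(z)],-1)@np.linalg.inv(c["world_to_cam"]).T
    P=P[...,:3]; P[z==0]=np.nan; return P
E
python3 - <<'E'
from h import *
for n in ("side","top"):
    c=cam(n); cv2.imwrite(f"pics/{n}0.png",c["color"][...,::-1]); P=pts(c); np.save(n+".npy",P)
    for t in ("hinge_a","edge_a","board_a","pawl_pivot_a","mug_mid","tumbler_mid","jar_mid"):
        for d in env.recognise(n,t)[:3]:
            u,v=map(int,np.round(d["location"])); print(n,t,round(d["score"],2),u,v,P[v,u].round())
s=env.state(); print(s["t"],s["eef_pos"],s["tcp_rot"],s["ft_force"])
E
```

```text
side hinge_a 0.85 384 231 [ 719. -141.    7.]
side hinge_a 0.62 282 172 [707. 263.   4.]
side edge_a 0.9 394 187 [ 707. -156.  185.]
side edge_a 0.75 278 147 [646. 191. 169.]
side board_a 0.97 280 147 [652. 189. 167.]
side pawl_pivot_a 0.92 387 234 [ 718. -153.    4.]
side mug_mid 0.57 187 176 [449. 391.  75.]
side mug_mid 0.34 280 148 [646. 183. 170.]
side tumbler_mid 0.88 457 338 [ 561. -441.   28.]
side jar_mid 0.78 236 159 [602. 353.  71.]
top hinge_a 0.95 380 174 [ 665. -148.  252.]
top hinge_a 0.64 247 187 [636. 187. 188.]
top edge_a 0.87 247 185 [643. 188. 180.]
top edge_a 0.77 382 163 [ 704. -160.  205.]
top edge_a 0.28 250 185 [641. 179. 188.]
top board_a 0.93 250 188 [634. 179. 188.]
top board_a 0.65 383 164 [ 699. -162.  213.]
top pawl_pivot_a 0.96 381 177 [ 656. -149.  262.]
top pawl_pivot_a 0.24 248 185 [641. 184. 188.]
top mug_mid 0.95 170 251 [468. 437.   5.]
top tumbler_mid 0.81 471 234 [ 537. -461.    2.]
top jar_mid 0.84 190 199 [613. 359.  98.]
0.8 [225.86428643 582.76615858 292.29287308] [3.14144112e+00 3.00457187e-05 2.77183726e+00] [-0.08012168 -0.58917159  0.48378416]
```

View pics/side0.png

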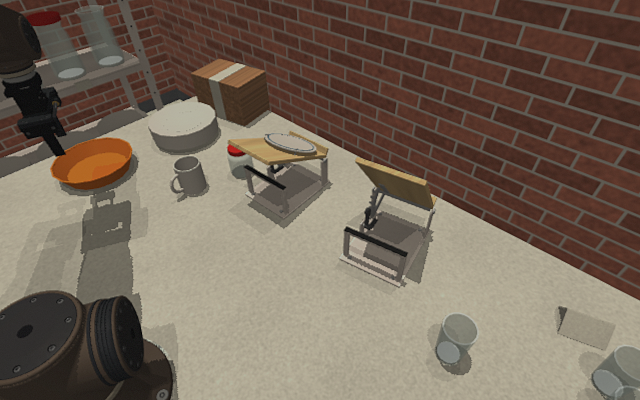

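View pics/top0.png

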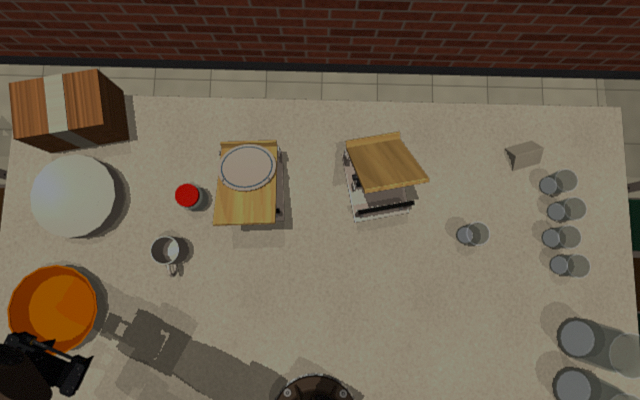

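Side view: the plate stand is at about (285,160), the empty one, steeper, at (390,210). Top view: empty board at (385,163), its black cross bar at (385,208); plate board at (247,185). Now I'll fit the board planes.

```bash
cat >> h.py <<'E'
def board(P,col,box):
    """plane + extents of wood board in box (u0,u1,v0,v1)"""
    u0,u1,v0,v1=box; m=np.zeros((400,640),bool); m[v0:v1,u0:u1]=1
    h=cv2.cvtColor(col,cv2.COLOR_RGB2HSV); m&=(h[...,1]>90)&(h[...,0]>8)&(h[...,0]<32)&(h[...,2]>90)&np.isfinite(P[...,2])&(P[...,2]>60)
    m=cv2.erode(m.astype(np.uint8),np.ones((3,3)))>0
    Q=P[m]; best=None; r=np.random.default_rng(0)
    for _ in range(300):
        a=Q[r.choice(len(Q),3,False)]; n=np.cross(a[1]-a[0],a[2]-a[0]); 
        if np.linalg.norm(n)<200: continue
        n/=np.linalg.norm(n); k=abs((Q-a[0])@n)<3
        if best is None or k.sum()>best.sum(): best=k
    Q=Q[best]; c=Q.mean(0); n=np.linalg.svd(Q-c)[2][2]; n*=np.sign(n[2])
    return Q,c,n
E
python3 - <<'E'
from h import *
c=cam("top");P=pts(c)
for nm,box in(("a",(335,435,125,200)),("b",(205,290,135,232))):
    Q,m,n=board(P,c["color"],box)
    tilt=np.arccos(n[2]); yaw=np.arctan2(n[1],n[0]) # positive slope about +y tilts normal to +x
    ex=np.array([np.cos(yaw),np.sin(yaw),0]);ey=np.array([-ex[1],ex[0],0]); al=-np.cross(ey,n)
    al=np.cross(n,ey); 
    s=(Q-m)@al; w=(Q-m)@ey
    r=cv2.minAreaRect(np.stack([s,w],1).astype(np.float32))
    print(nm,len(Q),m.round(),"slope",tilt.round(3),"yaw",yaw.round(3),"s",np.percentile(s,[0,1,99,100]).round(),"w",np.percentile(w,[0,1,99,100]).round(),"rect",r,"al",al.round(3))
# cross bar: black pixels
g=c["color"].max(2); k=(g<45);k[:195]=0;k[222:]=0;k[:,:350]=0;k[:,420:]=0
B=P[k];B=B[np.isfinite(B[:,2])&(B[:,2]>80)&(B[:,2]<125)]
print(len(B),B.mean(0)); x=B[:,:2];f=np.polyfit(x[:,1],x[:,0],1);print("bar yaw",np.arctan(-f[0]),x[:,1].min(),x[:,1].max(),np.median(B[:,2]))
print(c["world_to_cam"].round(3))
d=cam("side");p=pts(d); 
for v in range(150,290,6): print(v,[ (u,p[v,u].round().tolist()) for u in (370,395,420)])
E
```

```text
a 2547 [ 700. -166.  213.] slope 0.901 yaw 0.2 s [-140. -136.  109.  113.] w [-74. -72.  72.  75.] rect ((-13.311431884765625, -1.1142196655273438), (252.48455810546875, 149.78207397460938), 0.7404804825782776) al [-0.608 -0.123  0.784]
b 1882 [593. 189. 193.] slope 0.445 yaw 0.057 s [-189. -183.   57.   59.] w [-74. -73.  74.  76.] rect ((-64.80419158935547, 0.6934585571289062), (247.67926025390625, 149.73316955566406), 0.05943894758820534) al [-0.901 -0.051  0.431]
236 [ 600.52371825 -186.05650272  104.0037343 ]
bar yaw 0.19863685067327264 -263.39399382003023 -109.17004492417458 104.02527948913962
[[ 2.000000e-02 -1.000000e+00  1.400000e-02 -2.355200e+01]
 [ 9.910000e-01  2.200000e-02  1.310000e-01 -6.305110e+02]
 [-1.310000e-01  1.100000e-02  9.910000e-01 -1.188515e+03]
 [ 0.000000e+00  0.000000e+00  0.000000e+00  1.000000e+00]]
150 [(370, [1387.0, 388.0, -331.0]), (395, [1392.0, 249.0, -267.0]), (420, [1392.0, 123.0, -207.0])]
156 [(370, [1390.0, 387.0, -370.0]), (395, [1388.0, 242.0, -296.0]), (420, [1393.0, 118.0, -238.0])]
162 [(370, [627.0, -136.0, 296.0]), (395, [1394.0, 240
[... 1313 characters left out ...]
97.0, -194.0, 5.0]), (420, [739.0, -244.0, 8.0])]
252 [(370, [635.0, -157.0, 6.0]), (395, [606.0, -242.0, 104.0]), (420, [728.0, -252.0, -0.0])]
258 [(370, [619.0, -170.0, 6.0]), (395, [663.0, -217.0, 5.0]), (420, [713.0, -262.0, -2.0])]
264 [(370, [604.0, -182.0, 7.0]), (395, [647.0, -228.0, 6.0]), (420, [694.0, -273.0, 1.0])]
270 [(370, [589.0, -193.0, 7.0]), (395, [633.0, -238.0, 5.0]), (420, [678.0, -283.0, 0.0])]
276 [(370, [579.0, -201.0, -0.0]), (395, [616.0, -249.0, 7.0]), (420, [662.0, -293.0, 0.0])]
282 [(370, [564.0, -213.0, 1.0]), (395, [602.0, -259.0, 7.0]), (420, [648.0, -303.0, -0.0])]
288 [(370, [551.0, -223.0, 1.0]), (395, [591.0, -268.0, 1.0]), (420, [633.0, -312.0, -0.0])]
```

Request:
{"method": "jog_arm", "body": {
  "motion": [
    [0, 0, 0, -35, -50, -10, 0],
    [0, 0, 0, -35, -50, -10, 0],
    [0, 0, 0, -35, -50, -10, 0],
    [0, 0, 0, -35, -50, -10, 0],
    [0, 0, 0, -35, -50, -10, 0],
    [0, 0, 0, 0, 0, 0, 0]
  ]
}}

```text
t: 1.65
eef_pos: [299.4, 283.8, 343.2]
tcp_rot: [3.14, 0.001, 2.767]
ft_force: [0.2, 0.2, 0.7]
opening: 0.426
grip_force: 0.0
```

```bash
cat > log.py <<'E'
from h import *
import json
s=env.state(); r=[list(map(float,s[k])) for k in("joints","eef_pos","tcp_rot")]
open("log.jsonl","a").write(json.dumps(r)+"\n"); print(s["t"],np.round(s["joints"],3),np.round(s["eef_pos"],1),np.round(s["tcp_rot"],3))
E
python3 log.py
```

```text
1.65 [ 0.598  0.122  1.968 -0.     1.049 -0.598] [299.4 283.8 343.2] [3.140e+00 1.000e-03 2.767e+00]
```

Request:
{"method": "jog_arm", "body": {
  "motion": [
    [8, 0, 0, 0, 0, -30, 0],
    [8, 0, 0, 0, 0, -30, 0],
    [8, 0, 0, 0, 0, 0, 0],
    [0, 0, 0, 0, 0, 0, 0]
  ]
}}

```text
t: 2.15
eef_pos: [300.2, 291.7, 401.0]
tcp_rot: [-2.722, -0.001, 2.774]
ft_force: [-0.1, -0.2, -0.2]
opening: 0.022
grip_force: 0.0
```

```bash
python3 log.py
```

```text
2.15 [ 0.704  0.208  1.742 -0.196  1.565 -0.461] [300.2 291.7 401. ] [-2.722e+00 -1.000e-03  2.774e+00]
```

Request:
{"method": "jog_arm", "body": {
  "motion": [
    [0, -8, 0, 0, 0, 0, 0],
    [0, -8, 0, 0, 0, 0, 0],
    [0, -8, 0, 0, 0, 0, 0],
    [0, 0, 0, 0, 0, 0, 0]
  ]
}}

```text
t: 2.65
eef_pos: [299.1, 290.6, 401.6]
tcp_rot: [-2.69, 0.379, 2.953]
ft_force: [-0.4, -0.3, 0.2]
opening: -0.0
grip_force: 0.0
```

```bash
python3 log.py
```

```text
2.65 [ 0.85   0.172  1.83  -0.541  1.409 -0.281] [299.1 290.6 401.6] [-2.69   0.379  2.953]
```

```bash
cat > kin.py <<'E'
import numpy as np, json
from scipy.spatial.transform import Rotation as R
from scipy.optimize import least_squares
lo=np.array([-3.1,-.84,.05,-1.13,.06,-2.69]);hi=np.array([3.1,2.19,2.79,4.28,2.93,2.69])
def fk(q,p,full=False):
    a1,y1,d1,a2,a3,d4,d6=p
    r=R.from_euler("z",q[0]);x=r.apply([a1,y1,d1]);S=[x]
    r=r*R.from_euler("y",q[1]);x=x+r.apply([0,0,a2]);S.append(x)
    r=r*R.from_euler("y",q[2]);x=x+r.apply([a3,0,d4]);S.append(x)
    r=r*R.from_euler("ZYZ",[q[3],q[4],q[5]+np.pi/2]);x=x+r.apply([0,0,d6]);S.append(x)
    return (x,r,S) if full else (x,r)
def fit():
    L=[json.loads(l) for l in open("log.jsonl")]
    L.append([[1.095,.491,1.559,0,1.092,-.106],[225.875,582.768,292.261],[np.pi,0,2.7718]])
    f=lambda p:np.concatenate([fk(q,p)[0]-x for q,x,_ in L])
    p0=[0,66,350,400,0,400,200]
    s=least_squares(lambda p:np.r_[f(p),(p-p0)*1e-3],p0)
    ro=max((fk(q,s.x)[1].inv()*R.from_euler("xyz",e)).magnitude() for q,x,e in L)
    return s.x,abs(f(s.x)).max(),ro
def ik(x,Rm,p,q0):
    f=lambda q:np.r_[(fk(q,p)[0]-x)/100,(fk(q,p)[1].inv()*Rm).as_rotvec()]
    s=least_squares(f,np.clip(q0,lo+.02,hi-.02),bounds=(lo,hi));return s.x,abs(s.fun).max()
E
python3 -c "
from kin import *
p,e,r=fit();print(p.round(1),e,r)"
```

```text
[5.000e-01 6.600e+01 1.974e+02 5.868e+02 4.370e+01 4.108e+02 1.945e+02] 0.11695720331155712 0.0004073629712478959
```

```bash
cat > plan.py <<'E'
from kin import *
p,_,_=fit()
H=np.array([766,-152,100.]);yaw=.2
ex=np.array([np.cos(yaw),np.sin(yaw),0]);ey=np.array([-ex[1],ex[0],0]);ez=np.array([0,0,1.])
ins=45;tipw=78-ins # tip to w (along ey)
def orient(el=0,flip=1,daz=0):
    d=-ey*np.cos(daz)+ex*np.sin(daz); z=d*np.cos(el)-ez*np.sin(el); y=np.cross(ez,z);y/=np.linalg.norm(y);y*=flip
    return R.from_matrix(np.c_[np.cross(y,z),y,z])
def tcp(th,D,gap,Rm,tipw=tipw):
    al=-np.cos(th)*ex+np.sin(th)*ez;n=np.sin(th)*ex+np.cos(th)*ez
    sup=12*np.sin(th)+10*np.cos(th)
    tip=H+D*al+(5-sup-gap)*n+tipw*ey
    return tip-78*Rm.as_matrix()[:,2]
E
python3 - <<'E'
from plan import *
q0=np.array(json.loads(open("log.jsonl").readlines()[-1])[0])
for el in(0,.2):
 for flip in(1,-1):
  for daz in (0,.5):
   Rm=orient(el,flip,daz)
   for seed in(q0,[.3,.6,1.6,-1,1.5,0],[.3,.6,1.6,1.5,1.5,0],[.3,.6,1.6,1.5,1.5,2],[.3,.6,1.6,-1.1,1.5,-2],[.3,.6,1.6,1.5,1.5,-2]):
    out=[];q=seed
    for th in(0,.45,.9,1.28):
        q,e=ik(tcp(th,215,2,Rm),Rm,p,q);out.append((e.round(3),q.round(2).tolist()))
    if max(o[0] for o in out)<.01: print(el,flip,daz,out[0],out[3]);break
   else: print(el,flip,daz,"no",[o[0] for o in out])
E
```

```text
0 1 0 no [np.float64(0.52), np.float64(0.456), np.float64(0.392), np.float64(0.427)]
0 1 0.5 (np.float64(0.0), [-0.05, 1.07, 2.32, 3.97, 1.74, 1.76]) (np.float64(0.0), [0.02, 0.61, 1.98, 4.1, 1.24, 1.13])
0 -1 0 no [np.float64(0.52), np.float64(0.456), np.float64(0.392), np.float64(0.427)]
0 -1 0.5 (np.float64(0.0), [-0.05, 1.07, 2.32, 3.97, 1.74, -1.39]) (np.float64(0.0), [0.02, 0.61, 1.98, 4.1, 1.24, -2.01])
0.2 1 0 no [np.float64(0.413), np.float64(0.327), np.float64(0.295), np.float64(0.287)]
0.2 1 0.5 (np.float64(0.0), [-0.06, 0.93, 2.34, 3.93, 1.46, 1.67]) (np.float64(0.0), [0.01, 0.53, 1.94, 4.26, 0.99, 0.96])
0.2 -1 0 no [np.float64(0.413), np.float64(0.327), np.float64(0.295), np.float64(0.287)]
0.2 -1 0.5 (np.float64(0.0), [-0.06, 0.93, 2.34, 3.93, 1.46, -1.48]) (np.float64(0.0), [0.01, 0.53, 1.94, 4.26, 0.99, -2.18])
```

```bash
cat >> plan.py <<'E'
def pose(th,phi,Dtip,gap,flip=1,w=0,tilt=0):
    """rod in board plane at angle phi from straight-on; w: tip offset along hinge"""
    al=-np.cos(th)*ex+np.sin(th)*ez;n=np.sin(th)*ex+np.cos(th)*ez
    z=-al*np.cos(phi)+ey*np.sin(phi); z=z*np.cos(tilt)-n*np.sin(tilt); y=np.cross(n,z)*flip
    y/=np.linalg.norm(y)
    Rm=R.from_matrix(np.c_[np.cross(y,z),y,z])
    tip=H+Dtip*al+(5-10-gap)*n+w*ey
    return tip-78*z,Rm
E
python3 - <<'E'
from plan import *
for phi in(-.8,-.4,0,.4,.8,1.2):
  for flip in(1,-1):
   for seed in([.3,.6,1.6,3.1,1.5,0],[-.3,.6,1.6,2,1.5,1.5],[-.3,.6,1.6,2,1.5,-1.5],[-.3,.6,1.6,1,1,-1.5],[-.3,.6,1.6,1,1,1.5]):
    out=[];q=seed
    for th in(0,.45,.9,1.28):
        q,e=ik(*pose(th,phi,195,2,flip),p,q);out.append((e.round(2),q.round(2).tolist()))
    if max(o[0] for o in out)<.01: print(phi,flip,[o[1] for o in out], [s.round().tolist() for s in fk(np.array(out[0][1]),p,1)[2][1:]]);break
   else: print(phi,flip,"no",[float(o[0]) for o in out])
E
```

```text
-0.8 1 no [0.0, 0.0, 0.07, 0.45]
-0.8 -1 no [0.0, 0.0, 0.16, 0.57]
-0.4 1 no [0.0, 0.0, 0.05, 0.52]
-0.4 -1 no [0.0, 0.0, 0.07, 0.55]
0 1 no [0.0, 0.0, 0.19, 0.61]
0 -1 [[-0.84, 1.05, 2.28, 2.09, 1.67, -1.74], [-0.75, 0.56, 2.22, 2.0, 0.93, -1.2], [-0.54, 0.37, 1.84, 0.88, 0.58, 0.16], [-0.38, 0.48, 1.41, 0.19, 1.01, 0.91]] [[389.0, -335.0, 489.0], [309.0, -246.0, 94.0], [500.0, -207.0, 95.0]]
0.4 1 no [0.0, 0.0, 0.25, 0.64]
0.4 -1 [[-0.91, 1.02, 2.05, 1.63, 1.57, -1.5], [-0.84, 0.64, 2.0, 1.44, 1.17, -0.83], [-0.66, 0.5, 1.67, 0.9, 1.08, 0.08], [-0.5, 0.59, 1.26, 0.5, 1.37, 0.69]] [[359.0, -355.0, 505.0], [351.0, -343.0, 92.0], [511.0, -233.0, 92.0]]
0.8 1 no [0.0, 0.0, 0.38, 0.76]
0.8 -1 [[-0.89, 1.04, 1.78, 1.27, 1.67, -1.26], [-0.84, 0.77, 1.74, 1.14, 1.5, -0.64], [-0.7, 0.67, 1.48, 0.9, 1.52, 0.07], [-0.57, 0.75, 1.12, 0.72, 1.72, 0.62]] [[370.0, -352.0, 494.0], [426.0, -421.0, 91.0], [531.0, -257.0, 91.0]]
1.2 1 no [0.0, 0.0, 0.51, 1.0]
1.2 -1 [[-0.81, 1.09, 1.5, 1.0, 1.88, -1.12], [-0.78, 0.92, 1.48, 0.97, 1.86, -0.55], [-0.69, 0.85, 1.28, 0.94, 1.92, 0.09], [-0.6, 0.91, 1.0, 0.94, 2.03, 0.64]] [[407.0, -332.0, 469.0], [530.0, -461.0, 96.0], [562.0, -269.0, 94.0]]
```

```bash
cat >> plan.py <<'E'
PHI=.3;DT=203
def P(th,gap,back=0,tilt=0,D=DT):
    x,Rm=pose(th,PHI,D,gap,-1,0,tilt); return x-back*Rm.as_matrix()[:,2],Rm
def cur():
    from cell import env
    s=env.state();return np.array(s["joints"]),np.array(s["eef_pos"])*1.,R.from_euler("xyz",s["tcp_rot"]),s
def rows(a,b,n=None,hand=0):
    """n rows from pose a to pose b, straight line; prints rounded rows, returns end pose as commanded and joint check"""
    rel=(a[1].inv()*b[1]).as_rotvec();dist=np.linalg.norm(b[0]-a[0])
    n=n or int(max(np.ceil(np.degrees(np.abs(rel)).max()/8),np.ceil(dist/50),1))
    x,r=a;o=[]
    for i in range(1,n+1):
        xt=a[0]+(b[0]-a[0])*i/n;rt=a[1]*R.from_rotvec(rel*i/n)
        s=np.round(r.inv().apply(xt-x),1);w=np.round(np.degrees((r.inv()*rt).as_rotvec()),1)
        x=x+r.apply(s);r=r*R.from_rotvec(np.radians(w));o.append([*w.tolist(),*s.tolist(),hand])
    print(o);return x,r
E
python3 - <<'E'
from plan import *
q,x,r,s=cur(); print(s["t"])
a=(x,r); b=P(.9,60,110)
a1=rows(a,b); 
# path check of joints
qq=q;n=24;rel=(r.inv()*b[1]).as_rotvec();Q=[]
for i in range(n+1):
    qq,e=ik(x+(b[0]-x)*i/n,r*R.from_rotvec(rel*i/n),p,qq)
    if i%4==0: print(qq.round(2),e.round(3),(x+(b[0]-x)*i/n).round())
for th in(.9,1.28,.45,0,-.03):
    qq,e=ik(*P(th,2),p,qq);print(th,qq.round(2),e.round(3),P(th,2)[0].round())
E
```

```text
2.65
[[-1.4, 4.1, 7.9, -14.4, -21.8, 19.7, 0], [-1.4, 4.0, 7.9, -18.6, -20.0, 18.1, 0], [-1.4, 4.1, 7.9, -22.4, -17.5, 16.1, 0], [-1.4, 4.1, 7.9, -25.8, -14.6, 14.1, 0], [-1.5, 4.0, 7.9, -28.4, -11.2, 11.7, 0], [-1.4, 4.1, 7.9, -30.4, -7.4, 9.5, 0], [-1.4, 4.1, 7.9, -31.8, -3.2, 7.1, 0], [-1.4, 4.0, 8.0, -32.4, 1.0, 4.8, 0], [-1.4, 4.1, 7.9, -32.2, 5.4, 2.6, 0], [-1.4, 4.1, 7.9, -31.2, 9.7, 0.5, 0], [-1.4, 4.0, 7.9, -29.6, 14.0, -1.3, 0], [-1.4, 4.1, 7.9, -27.2, 18.0, -3.0, 0], [-1.4, 4.1, 7.9, -24.2, 21.6, -4.3, 0], [-1.4, 4.0, 7.9, -20.7, 24.8, -5.4, 0], [-1.4, 4.1, 7.9, -16.6, 27.5, -6.0, 0], [-1.4, 4.1, 7.9, -12.3, 29.7, -6.4, 0], [-1.5, 4.1, 7.9, -7.6, 31.2, -6.3, 0], [-1.4, 4.0, 7.9, -2.7, 32.1, -5.9, 0]]
[ 0.85  0.17  1.83 -0.54  1.41 -0.28] 0.0 [299. 291. 402.]
[ 0.54  0.08  1.91 -0.38  1.27 -0.18] 0.0 [332. 198. 395.]
[ 0.18  0.03  1.95 -0.16  1.16 -0.19] 0.0 [364. 106. 388.]
[-0.18  0.04  1.96  0.1   1.1  -0.25] 0.0 [397.  13. 380.]
[-0.48  0.11  1.92  0.36  1.11 -0.26] 0.0 [429. -79. 373.]
[-0.7   0.21  1.86  0.6   1.14 -0.16] 0.0 [ 462. -171.  366.]
[-0.85  0.32  1.79  0.82  1.14  0.02] 0.0 [ 494. -264.  359.]
0.9 [-0.64  0.45  1.72  0.89  0.97  0.1 ] 0.0 [ 596. -210.  313.]
1.28 [-0.48  0.55  1.3   0.43  1.29  0.73] 0.0 [ 686. -192.  364.]
0.45 [-0.84  0.6   2.07  1.54  1.1  -0.91] 0.0 [ 523. -225.  214.]
0 [-0.92  1.02  2.12  1.72  1.57 -1.58] 0.0 [ 499. -230.   93.]
-0.03 [-0.92  1.05  2.12  1.72  1.6  -1.6 ] 0.0 [ 499. -230.   85.]
```

Request:
{"method": "jog_arm", "body": {
  "motion": [
    [-1.4, 4.1, 7.9, -14.4, -21.8, 19.7, 0],
    [-1.4, 4.0, 7.9, -18.6, -20.0, 18.1, 0],
    [-1.4, 4.1, 7.9, -22.4, -17.5, 16.1, 0],
    [-1.4, 4.1, 7.9, -25.8, -14.6, 14.1, 0],
    [-1.5, 4.0, 7.9, -28.4, -11.2, 11.7, 0],
    [-1.4, 4.1, 7.9, -30.4, -7.4, 9.5, 0],
    [-1.4, 4.1, 7.9, -31.8, -3.2, 7.1, 0],
    [-1.4, 4.0, 8.0, -32.4, 1.0, 4.8, 0],
    [-1.4, 4.1, 7.9, -32.2, 5.4, 2.6, 0]
  ]
}}

```text
t: 3.78
eef_pos: [397.8, 11.6, 382.1]
tcp_rot: [3.077, -0.081, 1.597]
ft_force: [0.8, 0.8, 0.3]
opening: 0.005
grip_force: 0.0
```

Request:
{"method": "jog_arm", "body": {
  "motion": [
    [-1.4, 4.1, 7.9, -31.2, 9.7, 0.5, 0],
    [-1.4, 4.0, 7.9, -29.6, 14.0, -1.3, 0],
    [-1.4, 4.1, 7.9, -27.2, 18.0, -3.0, 0],
    [-1.4, 4.1, 7.9, -24.2, 21.6, -4.3, 0],
    [-1.4, 4.0, 7.9, -20.7, 24.8, -5.4, 0],
    [-1.4, 4.1, 7.9, -16.6, 27.5, -6.0, 0],
    [-1.4, 4.1, 7.9, -12.3, 29.7, -6.4, 0],
    [-1.5, 4.1, 7.9, -7.6, 31.2, -6.3, 0],
    [-1.4, 4.0, 7.9, -2.7, 32.1, -5.9, 0],
    [0, 0, 0, 0, 0, 0, 0]
  ]
}}

```text
t: 5.03
eef_pos: [494.1, -267.2, 360.8]
tcp_rot: [-2.844, -0.674, 0.194]
ft_force: [-0.0, 0.9, 1.3]
opening: 0.004
grip_force: 0.0
```

```bash
python3 log.py; python3 - <<'E'
from plan import *
print(fit())
q,x,r,s=cur(); print(s["t"]); b=P(.9,60,110);print(x-b[0],(r.inv()*b[1]).as_rotvec())
a=rows((x,r),P(.9,20,110)); a=rows(a,P(.9,20,0)); a=rows(a,P(.9,3,0)); 
a=P(.9,0)
print("arc"); c=rows(a,P(.95,0),1); c=rows(c,P(1.0,0),1)
from h import *
c=cam("side"); cv2.imwrite("pics/side1.png",cv2.resize(c["color"][80:300,240:540,::-1],None,fx=2.5,fy=2.5))
E
```

```text
5.025 [-0.85   0.324  1.784  0.82   1.135  0.021] [ 494.1 -267.2  360.8] [-2.844 -0.674  0.194]
(array([5.74672761e-02, 6.59495836e+01, 1.96616861e+02, 5.86875172e+02,
       4.31067350e+01, 4.10930952e+02, 1.94260024e+02]), np.float64(0.1599393089166199), 0.0004073629712478959)
5.025
[ 0.01378812 -3.36156939  1.51788866] [ 0.00622628 -0.00406167 -0.00325883]
[[0.4, -0.2, -0.2, 39.5, -2.8, 2.6, 0]]
[[-0.0, -0.0, 0.0, -0.0, 0.0, 36.7, 0], [-0.0, -0.0, 0.0, -0.0, 0.0, 36.7, 0], [-0.0, -0.0, 0.0, -0.0, 0.1, 36.6, 0]]
[[-0.0, -0.0, 0.0, 17.0, -0.0, 0.1, 0]]
arc
[[0.0, -2.7, 0.8, 13.9, 0.0, 0.1, 0]]
[[0.0, -2.8, 0.9, 13.9, 0.1, 0.1, 0]]
```

View pics/side1.png

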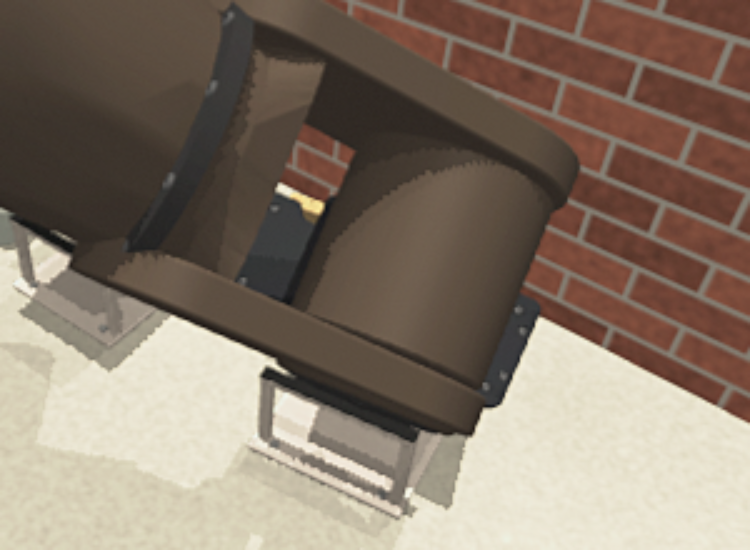

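The arm hides the empty stand in the side view (only the bar at about (340,405) shows); I'll check with the top camera and the forces. Inserting under the board now.

Request:
{"method": "jog_arm", "body": {
  "motion": [
    [0.4, -0.2, -0.2, 39.5, -2.8, 2.6, 0],
    [0, 0, 0, 0, 0, 36.7, 0],
    [0, 0, 0, 0, 0, 36.7, 0],
    [0, 0, 0, 0, 0, 36.6, 0],
    [0, 0, 0, 8, 0, 0, 0],
    [0, 0, 0, 8, 0, 0, 0],
    [0, 0, 0, 0, 0, 0, 0]
  ]
}}

```text
t: 5.95
eef_pos: [594.2, -207.8, 313.8]
tcp_rot: [-2.845, -0.671, 0.208]
ft_force: [-0.9, 0.4, 0.2]
opening: 0.007
grip_force: 0.0
```

```bash
python3 - <<'E'
from plan import *
q,x,r,s=cur(); print(s["t"],np.round(s["ft_force"],1)); b=P(.9,4,0);print(r.inv().apply(b[0]-x),(r.inv()*b[1]).as_rotvec())
from h import *
c=cam("top"); cv2.imwrite("pics/top1.png",cv2.resize(c["color"][100:260,300:500,::-1],None,fx=3,fy=3))
E
```

```text
5.95 [-0.9  0.4  0.2]
[-1.37468402  2.84781005  0.69887474] [-0.00120049  0.00151269  0.0057276 ]
```

View pics/top1.png

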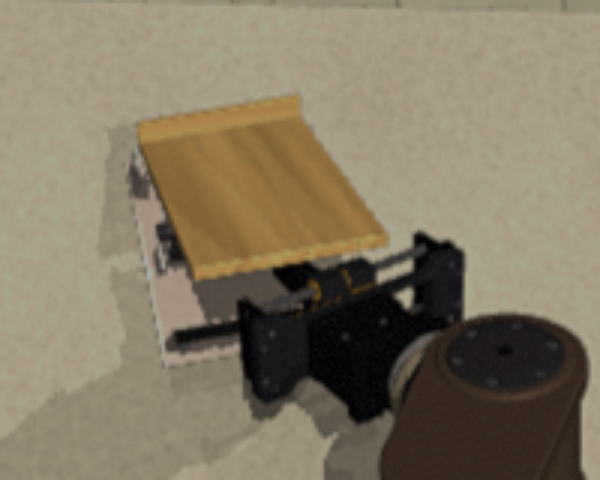

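The fingers reach under the edge at about (290,270), with the gripper body clear. Raising along the arc.

Request:
{"method": "jog_arm", "body": {
  "motion": [
    [0, -2.7, 0.8, 14, 0, 0, 0],
    [0, -2.7, 0.9, 14, 0, 0, 0],
    [0, -2.7, 0.8, 14, 0, 0, 0],
    [0, 0, 0, 0, 0, 0, 0]
  ]
}}

```text
t: 6.5
eef_pos: [627.6, -200.5, 337.1]
tcp_rot: [-2.844, -0.522, 0.207]
ft_force: [-1.6, -0.5, -0.3]
opening: 0.008
grip_force: 0.6
```

```bash
cat > chk.py <<'E'
from plan import *
from h import *
q,x,r,s=cur()
# slope implied by tool attitude and position
z=r.as_matrix()[:,2]; xt=r.as_matrix()[:,0]
tip=x+78*z-H; D=-1
best=min(np.arange(-.1,1.4,.001),key=lambda t:(abs((tip@(np.sin(t)*ex+np.cos(t)*ez))-(-5))))
n=xt*np.sign(xt[2]);print("t",s["t"],"pos-slope(contact)",round(best,3),"att-slope",round(np.arctan2(n@ex,n[2]),3),"tipD",round(float(np.hypot(tip@ex,tip[2])),1),"w",round(float(tip@ey),1),"F",np.round(s["ft_force"],1))
try:
    c=cam("top");Q,m,n=board(pts(c),c["color"],(310,460,110,230));print("board",round(np.arccos(n[2]),3),len(Q))
    Q,m,n=board(pts(c),c["color"],(205,290,135,232));print("b",round(np.arccos(n[2]),3))
except Exception as e: print(e)
E
python3 chk.py
```

```text
t 6.5 pos-slope(contact) 1.035 att-slope 1.049 tipD 203.6 w 3.1 F [-1.6 -0.5 -0.3]
board 1.036 1903
b 0.449
```

Request:
{"method": "jog_arm", "body": {
  "motion": [
    [0, -2.7, 0.8, 14, 0, 0, 0],
    [0, -2.7, 0.9, 14, 0, 0, 0],
    [0, -2.7, 0.8, 14, 0, 0, 0],
    [0, -2.7, 0.9, 14, 0, 0, 0],
    [0, 0, 0, 0, 0, 0, 0]
  ]
}}

```text
t: 7.18
eef_pos: [676.9, -190.1, 360.1]
tcp_rot: [-2.841, -0.325, 0.205]
ft_force: [-1.1, -0.3, -0.1]
opening: 0.004
grip_force: 0.3
```

```bash
python3 chk.py
```

```text
t 7.175 pos-slope(contact) 1.236 att-slope 1.246 tipD 202.4 w 3.6 F [-1.1 -0.3 -0.1]
board 1.231 503
b 0.445
```

Request:
{"method": "jog_arm", "body": {
  "motion": [
    [0, -2.2, 0.7, 11, 0, 0, 0],
    [0, 0, 0, 4, 0, 0, 0],
    [0, 0, 0, 0, 0, 0, 0]
  ]
}}

```text
t: 7.6
eef_pos: [690.4, -187.3, 364.6]
tcp_rot: [-2.841, -0.284, 0.204]
ft_force: [0.1, -0.5, -1.3]
opening: 0.005
grip_force: 0.3
```

```bash
python3 chk.py; python3 - <<'E'
from plan import *
q,x,r,s=cur()
a=P(1.2,0);
for th in(1.15,.8,.4): rows(P(th,0),P(th-.05,0),1)
E
```

```text
t 7.6 pos-slope(contact) 1.293 att-slope 1.287 tipD 202.3 w 3.6 F [ 0.1 -0.5 -1.3]
board 0.378 244
b 0.446
[[-0.0, 2.7, -0.8, -13.9, 0.2, 0.6, 0]]
[[0.0, 2.7, -0.8, -13.9, 0.2, 0.6, 0]]
[[0.0, 2.7, -0.8, -13.9, 0.2, 0.6, 0]]
```

Request:
{"method": "jog_arm", "body": {
  "motion": [
    [0, 2.1, -0.6, -11, 0.1, 0.5, 0],
    [0, 2.1, -0.7, -11, 0.1, 0.5, 0],
    [0, 2.1, -0.6, -11, 0.2, 0.5, 0],
    [0, 2.1, -0.7, -11, 0.2, 0.5, 0],
    [0, 2.1, -0.6, -11, 0.1, 0.5, 0],
    [0, 2.1, -0.6, -11, 0.1, 0.5, 0],
    [0, 2.1, -0.7, -11, 0.1, 0.5, 0],
    [0, 2.1, -0.6, -11, 0.2, 0.5, 0],
    [0, 0, 0, 0, 0, 0, 0]
  ]
}}

```text
t: 8.78
eef_pos: [612.8, -203.1, 325.1]
tcp_rot: [-2.84, -0.588, 0.2]
ft_force: [-0.8, 1.9, -2.4]
opening: 0.005
grip_force: 1.0
```

```bash
python3 chk.py
```

```text
t 8.775 pos-slope(contact) 0.966 att-slope 0.983 tipD 201.9 w 3.6 F [-0.8  1.9 -2.4]
board 0.968 2259
b 0.447
```

Board follows at 0.968. Going on below notch 4 (0.90) to confirm that the pawl is out.

Request:
{"method": "jog_arm", "body": {
  "motion": [
    [0, 2.1, -0.6, -11, 0.1, 0.5, 0],
    [0, 2.1, -0.7, -11, 0.1, 0.5, 0],
    [0, 2.1, -0.6, -11, 0.2, 0.5, 0],
    [0, 2.1, -0.7, -11, 0.2, 0.5, 0],
    [0, 0, 0, 0, 0, 0, 0]
  ]
}}

```text
t: 9.45
eef_pos: [580.5, -209.7, 297.2]
tcp_rot: [-2.839, -0.741, 0.201]
ft_force: [-0.9, 1.0, -2.5]
opening: 0.005
grip_force: 1.2
```

```bash
python3 chk.py
```

```text
t 9.45 pos-slope(contact) 0.808 att-slope 0.83 tipD 201.7 w 3.6 F [-0.9  1.  -2.5]
board 0.813 3009
b 0.442
```

Request:
{"method": "jog_arm", "body": {
  "motion": [
    [0, 2.3, -0.7, -11, 0.1, 0.5, 0],
    [0, 2.3, -0.7, -11, 0.1, 0.5, 0],
    [0, 2.3, -0.7, -11, 0.2, 0.5, 0],
    [0, 2.3, -0.7, -11, 0.2, 0.5, 0],
    [0, 2.3, -0.7, -11, 0.1, 0.5, 0],
    [0, 2.2, -0.7, -11, 0.1, 0.5, 0],
    [0, 2.2, -0.7, -11, 0.1, 0.5, 0],
    [0, 2.2, -0.7, -11, 0.2, 0.5, 0],
    [0, 0, 0, 0, 0, 0, 0]
  ]
}}

```text
t: 10.62
eef_pos: [530.0, -219.9, 226.4]
tcp_rot: [-2.837, -1.072, 0.199]
ft_force: [-0.5, 1.6, -2.8]
opening: 0.001
grip_force: 1.7
```

```bash
python3 chk.py
```

```text
t 10.625 pos-slope(contact) 0.493 att-slope 0.499 tipD 201.1 w 3.6 F [-0.5  1.6 -2.8]
board 0.498 3784
b 0.449
```

Request:
{"method": "jog_arm", "body": {
  "motion": [
    [0, 2.2, -0.6, -11, 0.1, 0.5, 0],
    [0, 2.2, -0.7, -11, 0.1, 0.5, 0],
    [0, 2.2, -0.6, -11, 0.2, 0.5, 0],
    [0, 2.2, -0.7, -11, 0.2, 0.5, 0],
    [0, 2.1, -0.6, -11, 0.1, 0.5, 0],
    [0, 0, 0, 0, 0, 0, 0]
  ]
}}

```text
t: 11.42
eef_pos: [510.6, -223.8, 175.3]
tcp_rot: [-2.827, -1.27, 0.189]
ft_force: [-2.4, 0.0, -2.8]
opening: 0.004
grip_force: 1.8
```

```bash
python3 chk.py
```

```text
t 11.425 pos-slope(contact) 0.294 att-slope 0.301 tipD 200.6 w 3.6 F [-2.4  0.  -2.8]
board 0.3 3900
b 0.446
```

Request:
{"method": "jog_arm", "body": {
  "motion": [
    [0, 2.2, -0.6, -11, 0.1, 0.2, 0],
    [0, 2.2, -0.7, -11, 0.1, 0.2, 0],
    [0, 2.2, -0.6, -11, 0.2, 0.2, 0],
    [0, 2.2, -0.7, -11, 0.2, 0.2, 0],
    [0, 0, 0, 0, 0, 0, 0]
  ]
}}

```text
t: 12.1
eef_pos: [501.5, -225.9, 132.4]
tcp_rot: [-2.802, -1.43, 0.162]
ft_force: [3.3, 0.7, -4.8]
opening: 0.004
grip_force: 2.2
```

```bash
python3 chk.py
```

```text
t 12.1 pos-slope(contact) 0.135 att-slope 0.141 tipD 201.3 w 3.4 F [ 3.3  0.7 -4.8]
board 0.144 3484
b 0.447
```

Still following. Down to flat and slightly below.

Request:
{"method": "jog_arm", "body": {
  "motion": [
    [0, 2.0, -0.6, -9, 0.1, 0.0, 0],
    [0, 2.0, -0.6, -9, 0.1, 0.0, 0],
    [0, 2.0, -0.6, -9, 0.2, 0.0, 0],
    [0, 1.5, -0.4, -9, 0.2, 0.0, 0],
    [0, 0.5, 0, -6, 0, 0, 0],
    [0, 0, 0, 0, 0, 0, 0]
  ]
}}

```text
t: 12.9
eef_pos: [498.3, -226.7, 91.0]
tcp_rot: [-0.728, -1.559, -1.913]
ft_force: [0.1, -0.1, -0.7]
opening: 0.005
grip_force: 0.0
```

```bash
python3 chk.py
```

```text
t 12.9 pos-slope(contact) -0.016 att-slope -0.006 tipD 202.8 w 3.0 F [ 0.1 -0.1 -0.7]
board 0.007 3151
b 0.445
```

Request:
{"method": "jog_arm", "body": {
  "motion": [
    [0, 0, 0, 0, 0, 0, 0],
    [0, 0, 0, 0, 0, 0, 0],
    [0, -2.7, 0.8, 14, 0, 0, 0],
    [0, -2.7, 0.9, 14, 0, 0, 0],
    [0, -2.7, 0.8, 14, 0, 0, 0],
    [0, -2.7, 0.9, 14, 0, 0, 0],
    [0, -2.7, 0.8, 14, 0, 0, 0],
    [0, -2.7, 0.9, 14, 0, 0, 0],
    [0, 0, 0, 0, 0, 0, 0]
  ]
}}

```text
t: 14.08
eef_pos: [508.0, -225.2, 175.0]
tcp_rot: [-2.81, -1.281, 0.171]
ft_force: [-3.1, -0.7, -2.7]
opening: 0.003
grip_force: 1.8
```

```bash
python3 chk.py
```

```text
t 14.075 pos-slope(contact) 0.293 att-slope 0.29 tipD 203.2 w 2.8 F [-3.1 -0.7 -2.7]
board 0.299 3786
b 0.445
```

Now +0.24 to about 0.54.

Request:
{"method": "jog_arm", "body": {
  "motion": [
    [0, -2.7, 0.8, 14, 0, 0, 0],
    [0, -2.7, 0.9, 14, 0, 0, 0],
    [0, -2.7, 0.8, 14, 0, 0, 0],
    [0, -2.7, 0.9, 14, 0, 0, 0],
    [0, -2.7, 0.8, 14, 0, 0, 0],
    [0, 0, 0, 0, 0, 0, 0]
  ]
}}

```text
t: 14.88
eef_pos: [534.2, -220.7, 238.6]
tcp_rot: [-2.82, -1.035, 0.183]
ft_force: [-3.4, -0.9, -0.8]
opening: 0.005
grip_force: 1.5
```

```bash
python3 chk.py
```

```text
t 14.875 pos-slope(contact) 0.543 att-slope 0.536 tipD 203.5 w 2.3 F [-3.4 -0.9 -0.8]
board 0.545 3743
b 0.448
```

Past the notch 2 click. Lowering to about 0.40 to set it on the pawl.

Request:
{"method": "jog_arm", "body": {
  "motion": [
    [0, 2.1, -0.6, -10, 0.1, 0.5, 0],
    [0, 2.1, -0.7, -10, 0.1, 0.5, 0],
    [0, 2.1, -0.6, -10, 0.2, 0.5, 0],
    [0, 0, 0, -8, 0, 0, 0],
    [0, 0, 0, 0, 0, 0, 0]
  ]
}}

```text
t: 15.55
eef_pos: [517.9, -224.0, 203.4]
tcp_rot: [-2.808, -1.147, 0.169]
ft_force: [0.1, 0.3, 0.4]
opening: 0.005
grip_force: 0.0
```

```bash
python3 chk.py
```

```text
t 15.55 pos-slope(contact) 0.393 att-slope 0.423 tipD 203.1 w 2.2 F [0.1 0.3 0.4]
board 0.449 3782
b 0.442
```

It holds at 0.449. Drop a bit more and withdraw along the tool.

Request:
{"method": "jog_arm", "body": {
  "motion": [
    [0, 0, 0, -8, 0, 0, 0],
    [0, 0, 0, 0, 0, -25, 0],
    [0, 0, 0, 0, 0, -35, 0],
    [0, 0, 0, 0, 0, -35, 0],
    [0, 0, 0, 0, 0, 0, 0],
    [0, 0, 0, 0, 0, 0, 0]
  ]
}}

```text
t: 16.35
eef_pos: [439.6, -268.6, 233.7]
tcp_rot: [-2.812, -1.148, 0.173]
ft_force: [-0.0, 0.3, 0.1]
opening: 0.006
grip_force: 0.0
```

```bash
python3 chk.py; python3 -c "
from h import *
c=cam('top'); cv2.imwrite('pics/topend.png',c['color'][...,::-1])"
```

```text
t 16.35 pos-slope(contact) 0.377 att-slope 0.422 tipD 293.8 w -26.0 F [-0.   0.3  0.1]
board 0.449 3809
b 0.44
```

View pics/topend.png

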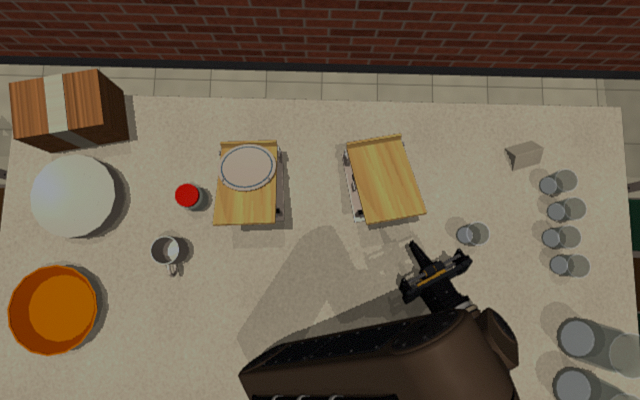

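The empty board (385,180) stands in notch 2 like the plate board (247,185). The tool at (420,255) is clear, and the mug, jar and tumbler are where they were.

```bash
python3 -c "
from cell import env
print(env.job_done())"
```

```text
the job is handed in; nothing more can be done
None
```

The job is handed in: the empty stand's board was lifted to about 1.29 rad, let down flat and raised to notch 2, where the last picture measured it at 0.449 rad against 0.44 rad for the plate stand, with the arm clear and the goods where they were.

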